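# Press a moulded tube holder into the gauge corner

### The job

A freshly moulded tube holder still sits in its open steel mould. Lift it straight out by its raised block, lay it flat on the corner gauge with its long side along the long fence, and press it into the corner so that it bears on both fences at once; either end may point to the short fence. Finish while still holding it and pressing it firmly against both fences, and leave the other things on the table where they are.

Things in the scene. Friction and masses are not known exactly. Their poses are not given: they have to be found in the camera images.
- holder: White plastic tube holder, 0.15 to 0.31 kg: foot 84 (x) x 60 (y) x 16 mm high; on it, centred, a raised block 66 (x) x 28 (y) x 32 mm with three open 13 mm wells in a row along x; 48 mm high in all. Origin at the centre of the underside, z up. Grip the raised block across its 28 mm (y). It starts loose in the mould, its x along the mould's x, foot top level with the mould's top.
- mould: Open steel mould, fixed: 140 (x) x 112 (y) x 30 mm high, with a cavity 87 x 63 mm and 16 mm deep in the middle of its top (cavity floor 14 mm above the table). Two 10 mm dowels stand 4 mm proud at diagonal corners. Origin at the centre of the underside, z up.
- gauge: Corner gauge, fixed: polished aluminium plate 150 (x) x 120 (y) x 10 mm thick, carrying two rigid polished steel fences that make a corner at its +x, +y end. Origin at the centre of the underside, z up; the holder lies on its top, 10 mm above the table. The holder's foot slides easily on plate and fences (friction about 0.15).
- long_fence: Long steel fence on the gauge, along the gauge's x: 104 x 12 mm, 14 mm high above the plate. Origin at the centre of its underside (on the plate's top); its inner face, which looks to the gauge's -y, is 40 mm to +y of the gauge's origin.
- short_fence: Short steel fence on the gauge, along the gauge's y: 12 x 78 mm, 14 mm high above the plate. Origin at the centre of its underside; its inner face, which looks to the gauge's -x, is 50 mm to +x of the gauge's origin.
- seat (a point): Point on the gauge plate's top where the centre of the holder's underside comes to lie when it is home against both fences with its long side along the long fence (8 mm to +x and 10 mm to +y of the gauge's origin, 10 mm up); axes as the gauge's.
- holder_grip (a point): Point in the middle of the holder's raised block, 36 mm above its underside (12 mm below its top); axes as the holder's.
- label_roll: Label roll lying flat, 61 mm across, 25 mm high; bystander. Origin under its centre.
- marker: Black marker pen lying down, 138 x 16 x 18 mm; bystander. Origin under its centre.
- bottle_a: Small white dropper bottle with a white cap, 27 mm across, 82 mm high; bystander. Origin under its centre.
- bottle_b: Small white dropper bottle with a blue cap, 27 mm across, 82 mm high; bystander. Origin under its centre.
- tweezers: Clear plastic tweezers lying flat, 128 x 16 x 9 mm; bystander. Origin under its centre.
Mind the look-alikes: they are no part of the job. Leave any red look-alike of the mould alone.

How it is judged (in metres and radians):
On the way:
1. the holder is held in the fingers, lifted clear out of the mould (z of holder in the frame of mould above 0.036 m and contact force between the fingers and holder above 0.5 N and contact force between holder and mould below 0.05 N), for 0.2 s.
At the end, for the whole second after the job is handed in: The holder lies flat on the gauge plate (within 2.5 mm in height, 0.04 rad of tilt), its long side along the long fence (within 0.04 rad), its centre within 3 mm of the home point, pressing with more than 1 N on each of the two fences, at rest, while the fingers still hold it (more than 2 N) (contact force between holder and long_fence above 1 N and contact force between holder and short_fence above 1 N and contact force between the fingers and holder above 2 N and horizontal distance between holder and seat below 0.003 m and z of holder in the frame of seat between -0.002 and 0.0025 m and angle between the x axis of holder and the x axis of gauge, either way round below 0.04 rad and angle between holder's own z axis and vertical below 0.04 rad and linear speed of holder below 0.01 m/s); the arm keeps its last pose, push and grip.
It fails at once if one of the bystanders (label roll, marker, bottles, tweezers) is moved more than 20 mm (distance of any of label_roll, marker, bottle_a, bottle_b, tweezers from where it was at the start of the episode above 0.02 m).
It also fails if it takes over 42 s, if anything falls off the work surface, if the arm or the gripper's body presses on something with over 40 N, if the wrist force passes 120 N, or if a joint passes its speed limit or range.

### The arm

A 6-joint arm with a two-finger parallel gripper is mounted at the origin on a cart in front of the work surface, level with it; the furniture and walls round the work are solid. World frame = base frame: x ahead of the robot, y to its left, z up, the work surface at z = 0. Lengths are in m, angles in degrees, forces in N, time in s.
With the tool pointing down it reaches from about 0.4 to 0.825 m from the base axis. Payload 7 kg.
Tool frame: the origin (TCP) lies on the centre line of the jaws, within the pads' length; the fingertips stand 8 mm ahead of it and the grasp point (between the pads) lies 11 mm behind it; z points along the fingers, y is the line along which they close (so a half turn about z gives the same grasp; the last joint's range is limited). The gripper opens to 88 mm and grips with 3 to 60 N. Pads are 19 mm wide; open, the fingers measure 130 mm over their backs; the gripper's body (78 mm by 193 mm) begins 47 mm behind the grasp point.
Start: joints at [81.939, 20.546, 0.682, 0, -70.136, -16.507], TCP at [0.281, 0.614, 0.235] pointing down, gripper open.
Joint ranges: [-176.03, 176.03], [-82.01, 121.73], [-58.28, 71.71], [-173.87, 95.51], [-174.79, -0.11], [-173.66, 173.66]. Speed limits (degrees/s): [136.94, 136.94, 172.46, 180, 180, 180].

### API

Orientations are given as [roll, pitch, yaw] about the fixed x, y, z axes, in that order (R = Rz(yaw) Ry(pitch) Rx(roll)).
In Python, from plant import r gives the robot as it stands.
- The arm moves only by the tool carry_out, never from a script. Its argument "targets" is a list of rows, each a list of 6 numbers: the shift along the tool's x, y, z scaled (see below), then the turn, a rotation vector about the tool's x, y, z scaled (see below). A call has 1 to 5 rows; each row shifts and turns the commanded pose from where the row before left it, along the tool's axes as they then stand; what a row does not reach is not made up. The controller multiplies each number of a shift by 0.5 m and each number of a turn by 60 degrees. A row lasts 1/8 s, in which the tool goes at most 62.5 mm and 10.7 degrees, less where a joint would pass 70% of its speed; a pose out of reach is approached as far as the arm can. A call with a number of a shift or a turn outside -1 to 1 is refused whole. A call with a gripper value outside its range is refused whole. "hand" is the opening, from 0 (shut) to 1 (fully open), set as the call begins (left out, the last holds). The fingers move at their own pace and stop on an object; "squeeze" is the grip in N (left out, the last holds). Time passes only in rows, so rows that do not move let the fingers close. It gives the time, the measured TCP pose, the force, the opening and the grip force at its end, in the units of the state.
- r.get_state(): the state, without advancing time (a new reading comes with each control period).
- r.capture(name): name is "scene" or "top" or "wrist"; returns the picture (384x512x3 uint8, red, green, blue); there is no depth.
- r.camera_info(name): a dict with "K" (3x3 intrinsics, pixels), "eye" and "attitude" of the camera in the world. Camera axes: x right, y down, z forward; pixel columns grow to the right and rows downward; lengths in m; the calibration is good to about 2 mm. The wrist camera is an equidistant fisheye: a pixel r from the principal point sees the ray r / f radians off the axis. A picture is of the moment at which its call begins: read the wrist's pose just before it. camera_info takes no time and is no camera call; for the wrist camera it gives the pose at the moment of the call.
- r.close_job(): hands the job in; it is judged then, once.
The state is a dict: "time_s": time; "joints": joint angles; "qd": joint speeds; "joint_torque": joint torques, N m; "tcp_pos": TCP position; "eef_rot": TCP orientation; "contact_force": force on the tool from outside, world axes, zero at the start; "moment": the same for the moment, N m; "gripper_width": finger opening in m; "gripper_force": force on a finger pad.
Only numpy, scipy, OpenCV 4.12 (cv2) and the standard library are available. Lean on these libraries where they do the work, as an engineer would, in place of code of your own. Each camera call takes 0.05 s, during which the arm holds its last target. There are 200 camera calls.

## Working session

There is one attempt and no reset: what is moved stays moved. The work goes in short steps, Python scripts to look and compute and a tool call to move; the robot and the scene stay as the last step left them, time stands still between calls to the robot, and variables do not carry over. Pictures are saved under pics/ and viewed, at most 10 in all, crops included, and the job is handed in when it is done.

Besides the shell and the picture viewer there is one more tool, called after "Call:" by a JSON object that holds its "op" and its "data", one argument or row to a line. carry_out: Moves the arm, as the interface text tells. Its arguments: {"type":"object","properties":{"targets":{"type":"array","items":{"type":"array","items":{"type":"number","minimum":-1,"maximum":1}}},"hand":{"type":"number"},"squeeze":{"type":"number"}},"required":["targets"]}

```bash
mkdir -p pics; ls; python3 - <<'E'
from plant import r
import cv2,numpy as np
for n in("top","scene"):
    i=r.camera_info(n);print(n,np.round(i["K"],1).tolist(),i["eye"],i["attitude"])
    cv2.imwrite(f"pics/{n}0.png",cv2.resize(r.capture(n)[:,:,::-1],(800,600),interpolation=cv2.INTER_CUBIC))
print(r.camera_info("wrist"))
print(r.get_state())
E
```

```text
pics
top [[472.7, 0.0, 258.8], [0.0, 472.7, 201.5], [0.0, 0.0, 1.0]] [0.47175815 0.17578287 1.32210857] [-174.92922249   -1.17748208  -89.89676131]
scene [[425.7, 0.0, 256.9], [0.0, 425.7, 189.0], [0.0, 0.0, 1.0]] [0.97186623 0.97692235 0.70743492] [-125.09741158    0.26355873  152.7941709 ]
{'K': array([[297.31863964,   0.        , 258.01581682],
       [  0.        , 297.31863964, 189.9125207 ],
       [  0.        ,   0.        ,   1.        ]]), 'eye': array([0.34689362, 0.58325038, 0.3842904 ]), 'attitude': array([ 1.64277222e+02, -1.61069468e-01, -1.14586677e+02])}
{'time_s': 0.1, 'joints': array([ 8.19407717e+01,  2.05869718e+01,  6.41106018e-01, -1.63310611e-02,
       -7.01357038e+01, -1.65061587e+01]), 'qd': array([ 0.05681781, -0.01892823,  0.04061542,  0.08803483,  0.07300445,
       -0.0607066 ]), 'joint_torque': array([-4.23403408e-04, -5.84160233e+01,  2.93750972e+01,  7.01531410e+00,
        1.01638897e-02, -5.79012908e-05]), 'tcp_pos': array([0.28048469, 0.61352186, 0.23374067]), 'eef_rot': array([ 1.79917430e+02, -8.45681875e-03, -2.45709411e+01]), 'contact_force': array([-0.07740618, -0.20610704, -0.25953925]), 'moment': array([-0.01268679,  0.03759092, -0.00501425]), 'gripper_force': 0.0, 'gripper_width': 0.08720184281150092}
```

View pics/top0.png

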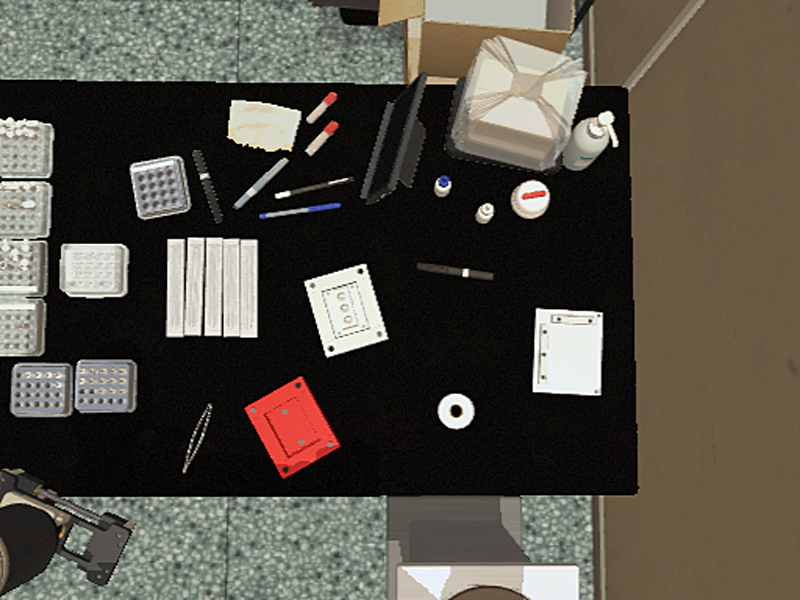

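View pics/scene0.png

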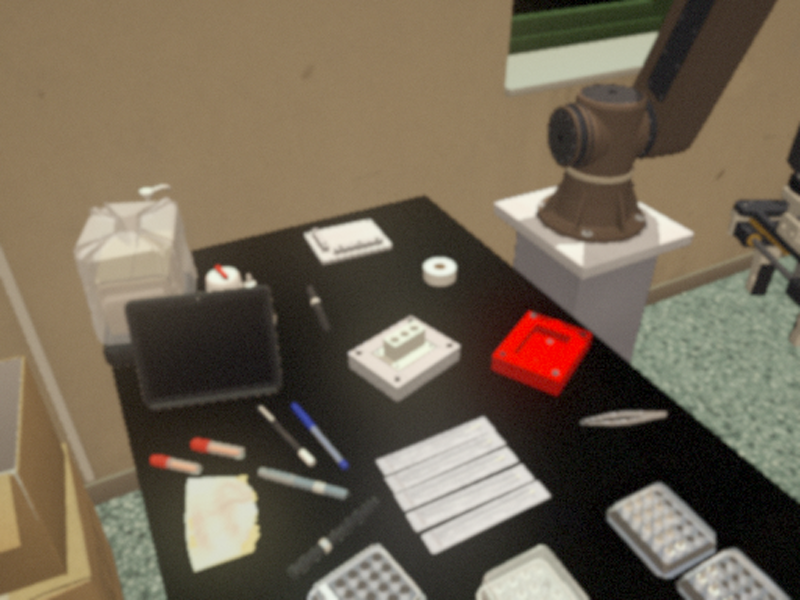

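The top view shows the white mould (with the holder in it) at about (346,310) and the gauge at (568,352), with its corner at the top left. The red decoy is at (293,428). The label roll is at (456,411), the marker at (455,271), the bottles at (443,186) and (484,212), and the tweezers at (197,437). Next I'll measure the rectangles.

```bash
cat > h.py <<'E'
import numpy as np,cv2
from scipy.spatial.transform import Rotation as R
from plant import r
def ray(n,uv,i=None):
    i=i or r.camera_info(n);K=i["K"];uv=np.atleast_2d(uv).astype(float)
    d=(uv-[K[0,2],K[1,2]])/K[0,0]
    if n=="wrist":
        t=np.linalg.norm(d,axis=1,keepdims=True);d=d/t*np.tan(t)
    d=np.c_[d,np.ones(len(d))]
    return i["eye"],d@R.from_euler("xyz",i["attitude"],degrees=True).as_matrix().T
def toplane(n,uv,z,i=None):
    e,d=ray(n,uv,i);return (e+d*((z-e[2])/d[:,2:]))[:,:2]
def proj(n,P,i=None):
    i=i or r.camera_info(n);K=i["K"]
    p=(np.atleast_2d(P)-i["eye"])@R.from_euler("xyz",i["attitude"],degrees=True).as_matrix()
    q=p[:,:2]/p[:,2:]
    if n=="wrist":
        t=np.linalg.norm(q,axis=1,keepdims=True);q=q/t*np.arctan(t)
    return q*K[0,0]+[K[0,2],K[1,2]]
def rows(pos,yaw):
    "tool-frame shift (m) and turn (deg about tool z) from the measured pose to pos, tool down with yaw"
    s=r.get_state();A=R.from_euler("xyz",s["eef_rot"],degrees=True);B=R.from_euler("xyz",[180,0,yaw],degrees=True)
    print("shift/0.5",np.round(A.inv().apply(np.array(pos)-s["tcp_pos"])/.5,4),"turn/60",np.round(np.degrees((A.inv()*B).as_rotvec())/60,4),"tcp",np.round(s["tcp_pos"],4),np.round(s["eef_rot"],2),"F",np.round(s["contact_force"],1),"t",s["time_s"],"w",round(s["gripper_width"],4),"gf",round(s["gripper_force"],1))
E
python3 - <<'E'
from h import *
im=r.capture("top");cv2.imwrite("pics/topraw.png",im[:,:,::-1])
m=(im.min(axis=2)>90).astype(np.uint8)
cs,_=cv2.findContours(m,cv2.RETR_EXTERNAL,cv2.CHAIN_APPROX_NONE)
for nm,c,z in(("mould",(221,198),.03),("gauge",(363,225),.01)):
    k=max((q for q in cs if cv2.pointPolygonTest(q,c,False)>=0 or cv2.minAreaRect(q)[0][0]-c[0]<8 and abs(cv2.minAreaRect(q)[0][1]-c[1])<8),key=cv2.contourArea)
    p=toplane("top",k[:,0],z)
    print(nm,cv2.minAreaRect((p*1000).astype(np.float32)))
for uv in((222,190),(219,198),(217,188)):print(toplane("top",uv,.062))
for nm,uv,z in(("roll",(456,411),.025),("marker",(455,271),.018),("ba",(484,212),.08),("bb",(443,186),.08)):print(nm,toplane("top",np.array(uv)*.64,z))
E
```

```text
mould ((595.8610229492188, 253.09622192382812), (140.54669189453125, 113.93042755126953), 16.894573211669922)
gauge ((524.4244384765625, -142.04257202148438), (122.13117980957031, 149.5294189453125), 87.00630187988281)
[[0.6142576  0.24869005]]
[[0.59270386 0.25651371]]
[[0.61959215 0.26211115]]
roll [[0.41878271 0.05885383]]
marker [[0.66649298 0.05892239]]
ba [[0.75951835 0.01426678]]
bb [[0.8044391  0.08448784]]
```

```bash
python3 -c "
from h import *
rows([.596,.253,.20],16.9)"
```

```text
shift/0.5 [0.8736 0.3933 0.0683] turn/60 [ 1.200e-03  3.000e-04 -6.912e-01] tcp [0.2805 0.6135 0.2339] [ 1.7993e+02 -1.0000e-02 -2.4570e+01] F [ 0.1 -0.3  0.2] t 0.15 w 0.0877 gf 0.0
```

Call:
{"op": "carry_out", "data": {
  "targets": [
    [0.087, 0.039, 0.007, 0, 0, 0],
    [0.087, 0.039, 0.007, 0, 0, 0],
    [0.087, 0.039, 0.007, 0, 0, 0],
    [0.087, 0.039, 0.007, 0, 0, 0],
    [0.087, 0.039, 0.007, 0, 0, 0]
  ],
  "hand": 1
}}

```text
time_s: 0.78
tcp_pos: [0.4387, 0.4334, 0.2168]
eef_rot: [180.0, 0.0, -24.6]
contact_force: [-0.0, 0.7, 0.6]
gripper_width: 0.0876
gripper_force: 0.0
```

Call:
{"op": "carry_out", "data": {
  "targets": [
    [0.087, 0.039, 0.007, 0, 0, 0],
    [0.087, 0.039, 0.007, 0, 0, 0],
    [0.087, 0.039, 0.007, 0, 0, 0],
    [0.087, 0.039, 0.007, 0, 0, 0],
    [0.087, 0.039, 0.007, 0, 0, 0]
  ]
}}

```text
time_s: 1.4
tcp_pos: [0.5959, 0.2543, 0.1992]
eef_rot: [180.0, 0.0, -24.6]
contact_force: [0.3, 0.1, 0.4]
gripper_width: 0.0877
gripper_force: 0.0
```

Call:
{"op": "carry_out", "data": {
  "targets": [
    [0, 0, 0, 0, 0, -0.138],
    [0, 0, 0, 0, 0, -0.138],
    [0, 0, 0, 0, 0, -0.138],
    [0, 0, 0, 0, 0, -0.138],
    [0, 0, 0, 0, 0, -0.138]
  ]
}}

```text
time_s: 2.02
tcp_pos: [0.595, 0.2555, 0.1992]
eef_rot: [180.0, 0.0, 17.1]
contact_force: [-0.6, 0.3, 0.0]
gripper_width: 0.0878
gripper_force: 0.0
```

Call:
{"op": "carry_out", "data": {
  "targets": [
    [0, 0, 0, 0, 0, 0],
    [0, 0, 0, 0, 0, 0]
  ]
}}

```text
time_s: 2.28
tcp_pos: [0.5951, 0.2556, 0.1994]
eef_rot: [180.0, 0.0, 16.7]
contact_force: [-0.2, -0.3, 0.2]
gripper_width: 0.0877
gripper_force: 0.0
```

```bash
python3 - <<'E'
from h import *
rows([.596,.253,.12],16.9)
i=r.camera_info("wrist");im=r.capture("wrist")
np.save("w1.npy",im);np.save("w1i.npy",i,allow_pickle=True)
S=2
v=cv2.resize(im[:,:,::-1],None,fx=1.5,fy=1.5,interpolation=cv2.INTER_CUBIC).copy()
cv2.imwrite("pics/w1.png",v)
E
```

```text
shift/0.5 [0.0002 0.0055 0.1588] turn/60 [ 0.0001  0.0003 -0.0041] tcp [0.5951 0.2556 0.1994] [1.7999e+02 2.0000e-02 1.6650e+01] F [-0.2 -0.3  0.2] t 2.275 w 0.0877 gf 0.0
```

View pics/w1.png

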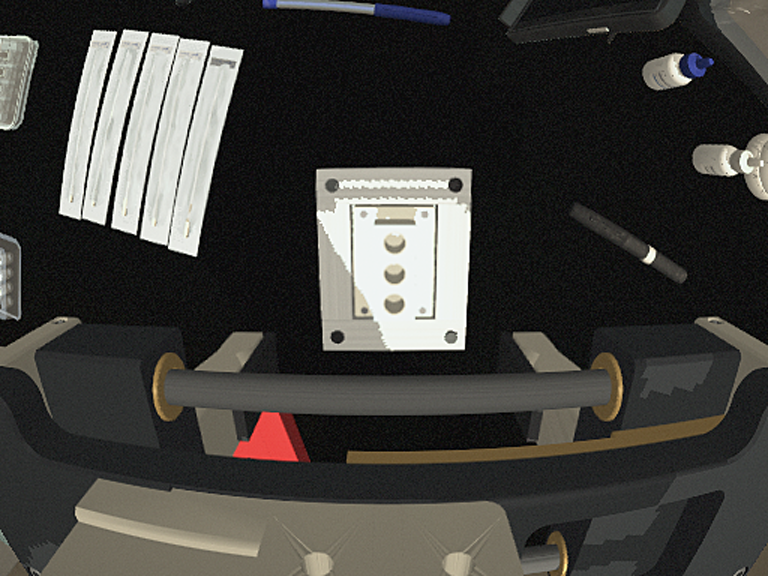

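The wrist view shows the three wells at (395,242), (395,273) and (395,304). The mould's top corners are at (317,169), (471,168), (465,350) and (323,351).

```bash
python3 - <<'E'
from h import *
i=np.load("w1i.npy",allow_pickle=True).item()
w=toplane("wrist",np.array([(395,242),(395,273),(395,304)])/1.5,.062,i)
print(w,np.degrees(np.arctan2(*(w[0]-w[2])[::-1])))
c=toplane("wrist",np.array([(317,169),(471,168),(465,350),(323,351)])/1.5,.03,i)
print(cv2.minAreaRect((c*1000).astype(np.float32)),c.mean(0),[np.degrees(np.arctan2(*(a-b)[::-1])) for a,b in((c[0],c[3]),(c[1],c[2]))])
# foot outline fitted: corners seen
f=toplane("wrist",np.array([(353,205),(437,205),(435,319),(352,319)])/1.5,.03,i);print(f.mean(0),np.linalg.norm(f[0]-f[1]),np.linalg.norm(f[1]-f[2]))
im=np.load("w1.npy");g=im[125:240,190:330,::-1]
cv2.imwrite("pics/w1c.png",cv2.resize(g,None,fx=5,fy=5,interpolation=cv2.INTER_CUBIC))
E
```

```text
[[0.61652977 0.2562154 ]
 [0.5964577  0.25012567]
 [0.57566662 0.24379954]] 16.900879625567896
((595.64111328125, 249.948486328125), (140.78323364257812, 112.33930969238281), 16.95639419555664) [0.59558168 0.24978751] [np.float64(16.434003851579657), np.float64(17.254822129470245)]
[0.59551588 0.24973482] 0.06041290791573081 0.08695453985360937
```

View pics/w1c.png

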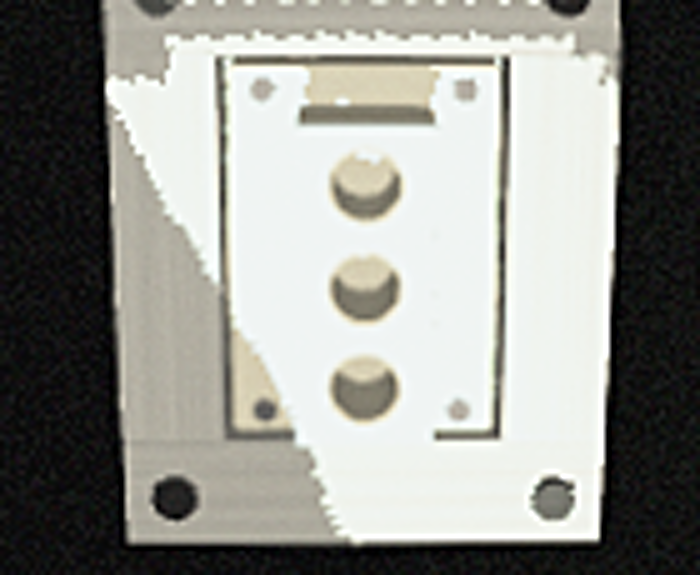

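The middle well at crop (366,288) and the foot outline agree: the holder is at (0.596,0.250), yaw 16.9. Now I'll descend to TCP z = 0.043.

Call:
{"op": "carry_out", "data": {
  "targets": [
    [-0.002, 0.011, 0.05, 0, 0, -0.004],
    [0, 0, 0.08, 0, 0, 0],
    [0, 0, 0.08, 0, 0, 0],
    [0, 0, 0.04, 0, 0, 0],
    [0, 0, 0, 0, 0, 0]
  ]
}}

```text
time_s: 2.95
tcp_pos: [0.5949, 0.2494, 0.0728]
eef_rot: [179.9, 0.2, 17.0]
contact_force: [-0.6, -0.6, 0.7]
gripper_width: 0.0876
gripper_force: 0.0
```

Call:
{"op": "carry_out", "data": {
  "targets": [
    [0, 0, 0.03, 0, 0, 0],
    [0, 0, 0.02, 0, 0, 0],
    [0, 0, 0.013, 0, 0, 0],
    [0, 0, 0, 0, 0, 0],
    [0, 0, 0, 0, 0, 0]
  ]
}}

```text
time_s: 3.58
tcp_pos: [0.5961, 0.2503, 0.0434]
eef_rot: [-180.0, -0.0, 17.1]
contact_force: [0.7, -0.1, 0.3]
gripper_width: 0.0876
gripper_force: 0.0
```

```bash
python3 -c "
from h import *
rows([.5958,.250,.043],16.9)"
```

```text
shift/0.5 [-0.0007  0.0003  0.0009] turn/60 [-0.0001 -0.0005  0.003 ] tcp [0.5961 0.2503 0.0434] [-1.7999e+02 -3.0000e-02  1.7080e+01] F [ 0.7 -0.1  0.3] t 3.575 w 0.0876 gf 0.0
```

Call:
{"op": "carry_out", "data": {
  "targets": [
    [0, 0, 0, 0, 0, 0],
    [0, 0, 0, 0, 0, 0],
    [0, 0, 0, 0, 0, 0],
    [0, 0, 0, 0, 0, 0],
    [0, 0, 0, 0, 0, 0]
  ],
  "hand": 0.2,
  "squeeze": 30
}}

```text
time_s: 4.2
tcp_pos: [0.5958, 0.2501, 0.043]
eef_rot: [180.0, 0.0, 17.1]
contact_force: [0.0, 0.6, -0.5]
gripper_width: 0.0432
gripper_force: 0.0
```

Call:
{"op": "carry_out", "data": {
  "targets": [
    [0, 0, 0, 0, 0, 0],
    [0, 0, 0, 0, 0, 0],
    [0, 0, 0, 0, 0, 0]
  ]
}}

```text
time_s: 4.58
tcp_pos: [0.5958, 0.2501, 0.043]
eef_rot: [180.0, 0.0, 17.1]
contact_force: [-0.5, -0.1, -0.4]
gripper_width: 0.028
gripper_force: 30.0
```

Gripped: the width is 28 mm at 30 N. Now I'll lift straight up, slowly at first.

Call:
{"op": "carry_out", "data": {
  "targets": [
    [0, 0, -0.006, 0, 0, 0],
    [0, 0, -0.01, 0, 0, 0],
    [0, 0, -0.014, 0, 0, 0],
    [0, 0, -0.02, 0, 0, 0],
    [0, 0, -0.03, 0, 0, 0]
  ],
  "hand": 0
}}

```text
time_s: 5.2
tcp_pos: [0.5957, 0.25, 0.0838]
eef_rot: [180.0, 0.0, 17.1]
contact_force: [0.4, 0.5, -2.5]
gripper_width: 0.028
gripper_force: 30.0
```

Call:
{"op": "carry_out", "data": {
  "targets": [
    [0, 0, -0.06, 0, 0, 0],
    [0, 0, -0.07, 0, 0, 0],
    [0, 0, -0.07, 0, 0, 0],
    [0, 0, 0, 0, 0, 0],
    [0, 0, 0, 0, 0, 0]
  ]
}}

```text
time_s: 5.82
tcp_pos: [0.5954, 0.25, 0.1831]
eef_rot: [-180.0, 0.0, 17.1]
contact_force: [0.8, -0.0, -3.3]
gripper_width: 0.0282
gripper_force: 30.0
```

```bash
python3 -c "
from h import *
rows([.52,-.15,.20],-3)"
```

```text
shift/0.5 [-0.3787  0.7205 -0.0341] turn/60 [-5.000e-04  2.000e-04  3.342e-01] tcp [0.5954 0.25   0.1831] [-1.7997e+02  1.0000e-02  1.7050e+01] F [ 0.8 -0.  -3.3] t 5.825 w 0.0282 gf 30.0
```

Call:
{"op": "carry_out", "data": {
  "targets": [
    [-0.062, 0.078, -0.004, 0, 0, 0],
    [-0.062, 0.078, -0.004, 0, 0, 0],
    [-0.062, 0.078, -0.004, 0, 0, 0],
    [-0.062, 0.078, -0.004, 0, 0, 0],
    [-0.062, 0.078, -0.004, 0, 0, 0]
  ]
}}

```text
time_s: 6.45
tcp_pos: [0.5033, 0.0166, 0.192]
eef_rot: [180.0, 0.1, 17.1]
contact_force: [0.7, -0.6, -2.9]
gripper_width: 0.0276
gripper_force: 30.0
```

Call:
{"op": "carry_out", "data": {
  "targets": [
    [-0.062, 0.078, -0.004, 0, 0, 0],
    [-0.062, 0.078, -0.004, 0, 0, 0],
    [-0.062, 0.078, -0.004, 0, 0, 0]
  ]
}}

```text
time_s: 6.82
tcp_pos: [0.4487, -0.1223, 0.1982]
eef_rot: [-180.0, 0.1, 17.1]
contact_force: [0.8, 0.3, -3.8]
gripper_width: 0.0278
gripper_force: 30.0
```

Call:
{"op": "carry_out", "data": {
  "targets": [
    [0, 0, 0, 0, 0, 0.084],
    [0, 0, 0, 0, 0, 0.084],
    [0, 0, 0, 0, 0, 0.083],
    [0, 0, 0, 0, 0, 0.083],
    [0, 0, 0, 0, 0, 0]
  ]
}}

```text
time_s: 7.45
tcp_pos: [0.4496, -0.121, 0.1982]
eef_rot: [180.0, 0.1, -2.9]
contact_force: [0.2, -0.0, -3.1]
gripper_width: 0.0282
gripper_force: 30.0
```

```bash
python3 - <<'E'
from h import *
rows([.52,-.14,.10],-3)
i=r.camera_info("wrist");im=r.capture("wrist")
np.save("w2.npy",im);np.save("w2i.npy",i,allow_pickle=True)
cv2.imwrite("pics/w2.png",cv2.resize(im[:,:,::-1],None,fx=1.5,fy=1.5,interpolation=cv2.INTER_CUBIC))
E
```

```text
shift/0.5 [0.1429 0.0307 0.1961] turn/60 [0.0001 0.0018 0.0009] tcp [ 0.4496 -0.121   0.1982] [ 1.7999e+02  1.1000e-01 -2.9400e+00] F [ 0.2 -0.  -3.1] t 7.45 w 0.0282 gf 30.0
```

View pics/w2.png

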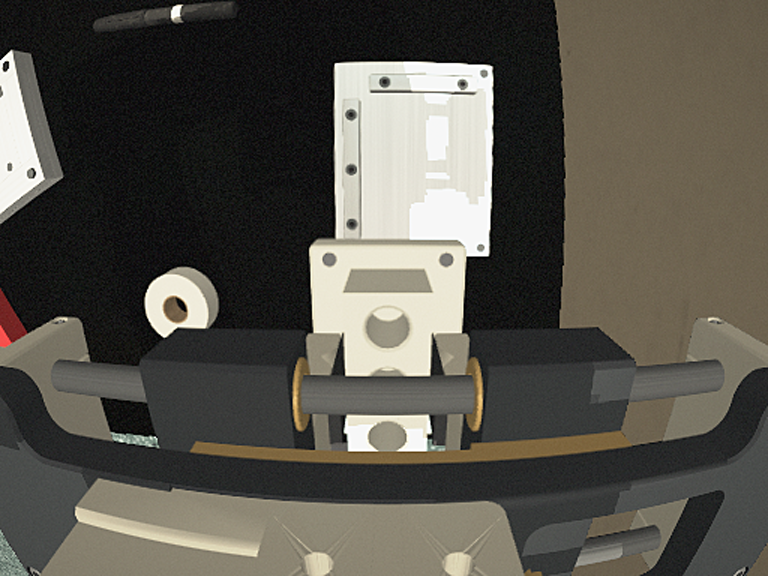

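The gauge's plate corners are at (334,63), (493,65) and (489,256). The long fence's screws are at (351,114..224) and the short fence's at (384..462,83). The holder hangs straight in the fingers, with its first well at (388,326).

```bash
python3 - <<'E'
from h import *
i=np.load("w2i.npy",allow_pickle=True).item();im=np.load("w2.npy")
c=toplane("wrist",np.array([(334,63),(493,65),(489,256)])/1.5,.01,i)
mid=(c[0]+c[2])/2
a=lambda p,q:np.degrees(np.arctan2(*(p-q)[::-1]))
print(c,np.linalg.norm(c[0]-c[1]),np.linalg.norm(c[1]-c[2]),"ctr",mid,"yaw",a(c[1],c[2]),a(c[0],c[1])-90)
s=toplane("wrist",np.array([(351,114),(351,169.5),(351.5,224)])/1.5,.024,i);print(s,a(s[0],s[2]))
s=toplane("wrist",np.array([(384.5,82),(462.5,84.5)])/1.5,.024,i);print(s,a(s[0],s[1])-90)
st=[.4496,-.121,.1982]
f=toplane("wrist",np.array([(329,260),(446,260)])/1.5,st[2]-.029+.016,i);print("foot pins",f,a(f[0],f[1])-90)
w=toplane("wrist",np.array([(388,328)])/1.5,st[2]-.029+.048,i);print("well",w)
cv2.imwrite("pics/w2c.png",cv2.resize(im[35:175,215:335,::-1],None,fx=4.2,fy=4.2,interpolation=cv2.INTER_CUBIC))
E
```

```text
[[ 0.60131717 -0.08956297]
 [ 0.59595982 -0.20977758]
 [ 0.44605513 -0.20199503]] 0.12033392694541721 0.15010658386124445 ctr [ 0.52368615 -0.145779  ] yaw -2.9719353054438065 -2.551690435369224
[[ 0.55882494 -0.10133674]
 [ 0.51828769 -0.09903554]
 [ 0.47830061 -0.09686919]] -3.1755533653747867
[[ 0.58106945 -0.12649194]
 [ 0.57769716 -0.18260941]] -3.43896734463209
foot pins [[ 0.48721624 -0.10129447]
 [ 0.48492426 -0.14539103]] -2.9753510860244887
well [[ 0.47126227 -0.12265429]]
```

View pics/w2c.png

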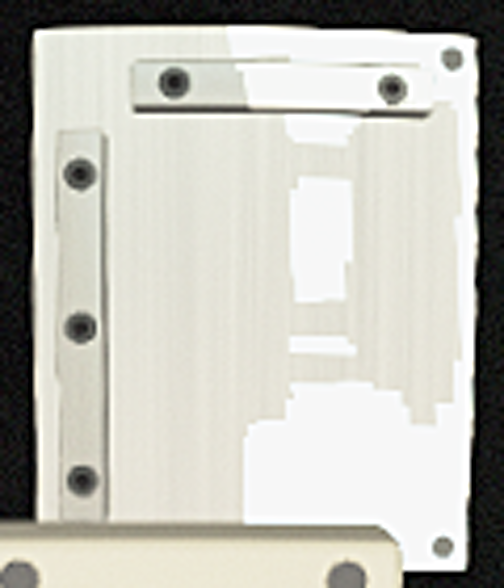

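The gauge centre is (0.524,-0.146) and its yaw -3.0, and the fence screws land where they should. The seat is at (0.532,-0.136), and the holder is square in the tool. I'll approach 8 mm off both fences.

Call:
{"op": "carry_out", "data": {
  "targets": [
    [0.05, 0.013, 0.04, 0, 0, 0],
    [0.05, 0.013, 0.05, 0, 0, 0],
    [0.051, 0.012, 0.05, 0, 0, 0],
    [0, 0, 0.056, 0, 0, 0],
    [0, 0, 0, 0, 0, 0]
  ]
}}

```text
time_s: 8.12
tcp_pos: [0.5227, -0.1439, 0.0985]
eef_rot: [180.0, 0.4, -2.9]
contact_force: [-1.3, 0.8, -2.9]
gripper_width: 0.0276
gripper_force: 30.0
```

Call:
{"op": "carry_out", "data": {
  "targets": [
    [0, 0, 0.05, 0, 0, 0],
    [0, 0, 0.03, 0, 0, 0],
    [0, 0, 0.02, 0, 0, 0],
    [0, 0, 0, 0, 0, 0],
    [0, 0, 0, 0, 0, 0]
  ]
}}

```text
time_s: 8.75
tcp_pos: [0.5253, -0.1438, 0.0518]
eef_rot: [180.0, -0.1, -2.9]
contact_force: [0.0, -0.7, -3.4]
gripper_width: 0.0279
gripper_force: 30.0
```

```bash
python3 -c "
from h import *
rows([.5238,-.1438,.039],-3)"
```

```text
shift/0.5 [-0.003   0.0001  0.0255] turn/60 [ 0.0001 -0.001   0.0009] tcp [ 0.5253 -0.1438  0.0518] [ 1.80e+02 -6.00e-02 -2.95e+00] F [ 0.  -0.7 -3.4] t 8.75 w 0.0279 gf 30.0
```

Call:
{"op": "carry_out", "data": {
  "targets": [
    [-0.003, 0, 0.008, 0, 0, 0],
    [0, 0, 0.008, 0, 0, 0],
    [0, 0, 0.006, 0, 0, 0],
    [0, 0, 0, 0, 0, 0],
    [0, 0, 0, 0, 0, 0]
  ]
}}

```text
time_s: 9.38
tcp_pos: [0.5234, -0.1438, 0.0401]
eef_rot: [180.0, 0.0, -3.0]
contact_force: [0.0, 0.0, -1.9]
gripper_width: 0.0278
gripper_force: 30.0
```

Call:
{"op": "carry_out", "data": {
  "targets": [
    [0, 0, 0.002, 0, 0, 0],
    [0, 0, 0, 0, 0, 0],
    [0, 0, 0, 0, 0, 0]
  ]
}}

```text
time_s: 9.75
tcp_pos: [0.5233, -0.1437, 0.0391]
eef_rot: [180.0, -0.0, -3.0]
contact_force: [-0.2, -0.2, -2.7]
gripper_width: 0.0279
gripper_force: 30.0
```

Call:
{"op": "carry_out", "data": {
  "targets": [
    [0, 0, 0.002, 0, 0, 0],
    [0, 0, 0, 0, 0, 0],
    [0, 0, 0, 0, 0, 0]
  ]
}}

```text
time_s: 10.12
tcp_pos: [0.5242, -0.1439, 0.039]
eef_rot: [180.0, -0.1, -2.9]
contact_force: [-0.4, -0.3, 5.0]
gripper_width: 0.0279
gripper_force: 30.0
```

The holder is down on the plate, exactly at the predicted height. Next I'll slide it towards the long fence (tool -y).

Call:
{"op": "carry_out", "data": {
  "targets": [
    [0, -0.004, 0, 0, 0, 0],
    [0, -0.004, 0, 0, 0, 0],
    [0, -0.004, 0, 0, 0, 0],
    [0, 0, 0, 0, 0, 0],
    [0, 0, 0, 0, 0, 0]
  ]
}}

```text
time_s: 10.75
tcp_pos: [0.5247, -0.1377, 0.039]
eef_rot: [180.0, -0.1, -2.9]
contact_force: [0.3, 0.3, 5.6]
gripper_width: 0.0279
gripper_force: 30.0
```

Call:
{"op": "carry_out", "data": {
  "targets": [
    [0, -0.003, 0, 0, 0, 0],
    [0, 0, 0, 0, 0, 0],
    [0, 0, 0, 0, 0, 0]
  ]
}}

```text
time_s: 11.12
tcp_pos: [0.5247, -0.1363, 0.039]
eef_rot: [180.0, -0.1, -2.9]
contact_force: [0.6, 0.3, 5.5]
gripper_width: 0.0277
gripper_force: 30.0
```

Call:
{"op": "carry_out", "data": {
  "targets": [
    [0, -0.002, 0, 0, 0, 0],
    [0, 0, 0, 0, 0, 0],
    [0, 0, 0, 0, 0, 0]
  ]
}}

```text
time_s: 11.5
tcp_pos: [0.5248, -0.1353, 0.039]
eef_rot: [180.0, -0.1, -2.9]
contact_force: [-0.6, 0.3, 5.0]
gripper_width: 0.0279
gripper_force: 30.0
```

Call:
{"op": "carry_out", "data": {
  "targets": [
    [0, -0.002, 0, 0, 0, 0],
    [0, 0, 0, 0, 0, 0],
    [0, 0, 0, 0, 0, 0]
  ]
}}

```text
time_s: 11.88
tcp_pos: [0.5248, -0.1348, 0.039]
eef_rot: [180.0, -0.1, -2.9]
contact_force: [0.1, -4.5, 6.5]
gripper_width: 0.0277
gripper_force: 30.0
```

Call:
{"op": "carry_out", "data": {
  "targets": [
    [0, -0.001, 0, 0, 0, 0],
    [0, 0, 0, 0, 0, 0],
    [0, 0, 0, 0, 0, 0]
  ]
}}

```text
time_s: 12.25
tcp_pos: [0.5248, -0.1347, 0.039]
eef_rot: [179.9, -0.1, -2.9]
contact_force: [-0.4, -7.5, 4.1]
gripper_width: 0.0277
gripper_force: 30.0
```

The long fence is touched, at about 7 N. Next is the short fence (tool +x).

Call:
{"op": "carry_out", "data": {
  "targets": [
    [0.004, 0, 0, 0, 0, 0],
    [0.004, 0, 0, 0, 0, 0],
    [0.004, 0, 0, 0, 0, 0],
    [0, 0, 0, 0, 0, 0],
    [0, 0, 0, 0, 0, 0]
  ]
}}

```text
time_s: 12.88
tcp_pos: [0.5301, -0.1351, 0.039]
eef_rot: [179.9, -0.0, -2.9]
contact_force: [-1.6, -6.2, 6.9]
gripper_width: 0.0274
gripper_force: 30.0
```

Call:
{"op": "carry_out", "data": {
  "targets": [
    [0.002, 0, 0, 0, 0, 0],
    [0, 0, 0, 0, 0, 0],
    [0, 0, 0, 0, 0, 0]
  ]
}}

```text
time_s: 13.25
tcp_pos: [0.531, -0.1351, 0.039]
eef_rot: [179.9, -0.0, -2.9]
contact_force: [-1.4, -6.1, 8.8]
gripper_width: 0.0277
gripper_force: 30.0
```

Call:
{"op": "carry_out", "data": {
  "targets": [
    [0.002, 0, 0, 0, 0, 0],
    [0, 0, 0, 0, 0, 0],
    [0, 0, 0, 0, 0, 0]
  ]
}}

```text
time_s: 13.62
tcp_pos: [0.532, -0.1351, 0.039]
eef_rot: [179.9, -0.0, -2.9]
contact_force: [-2.1, -6.3, 8.3]
gripper_width: 0.0281
gripper_force: 30.0
```

Call:
{"op": "carry_out", "data": {
  "targets": [
    [0.002, 0, 0, 0, 0, 0],
    [0, 0, 0, 0, 0, 0],
    [0, 0, 0, 0, 0, 0]
  ]
}}

```text
time_s: 14.0
tcp_pos: [0.5324, -0.1352, 0.039]
eef_rot: [179.9, 0.0, -2.9]
contact_force: [-2.7, -5.6, 8.9]
gripper_width: 0.0276
gripper_force: 30.0
```

Call:
{"op": "carry_out", "data": {
  "targets": [
    [0.001, 0, 0, 0, 0, 0],
    [0, 0, 0, 0, 0, 0],
    [0, 0, 0, 0, 0, 0]
  ]
}}

```text
time_s: 14.38
tcp_pos: [0.5324, -0.1352, 0.039]
eef_rot: [179.9, 0.1, -3.0]
contact_force: [-5.4, -5.1, 11.8]
gripper_width: 0.0278
gripper_force: 30.0
```

Call:
{"op": "carry_out", "data": {
  "targets": [
    [0.001, -0.001, 0, 0, 0, 0],
    [0.001, 0, 0, 0, 0, 0],
    [0, 0, 0, 0, 0, 0],
    [0, 0, 0, 0, 0, 0]
  ]
}}

```text
time_s: 14.88
tcp_pos: [0.5324, -0.1352, 0.039]
eef_rot: [179.9, 0.2, -3.0]
contact_force: [-7.7, -7.2, 14.3]
gripper_width: 0.0277
gripper_force: 30.0
```

Call:
{"op": "carry_out", "data": {
  "targets": [
    [0, 0, 0, 0, 0, 0],
    [0, 0, 0, 0, 0, 0],
    [0, 0, 0, 0, 0, 0],
    [0, 0, 0, 0, 0, 0],
    [0, 0, 0, 0, 0, 0]
  ]
}}

```text
time_s: 15.5
tcp_pos: [0.5324, -0.1352, 0.0389]
eef_rot: [179.9, 0.2, -3.0]
contact_force: [-8.9, -7.0, 15.2]
gripper_width: 0.0276
gripper_force: 30.0
```

```bash
python3 - <<'E'
from h import *
rows([.5322,-.1362,.039],-3)
im=r.capture("wrist")
cv2.imwrite("pics/w3.png",cv2.resize(im[90:310,120:420,::-1],None,fx=2.6,fy=2.6,interpolation=cv2.INTER_CUBIC))
E
```

```text
shift/0.5 [-0.0003  0.0021 -0.0001] turn/60 [0.0015 0.0028 0.0006] tcp [ 0.5324 -0.1352  0.0389] [ 1.7991e+02  1.7000e-01 -2.9600e+00] F [-8.9 -7.  15.2] t 15.5 w 0.0276 gf 30.0
```

View pics/w3.png

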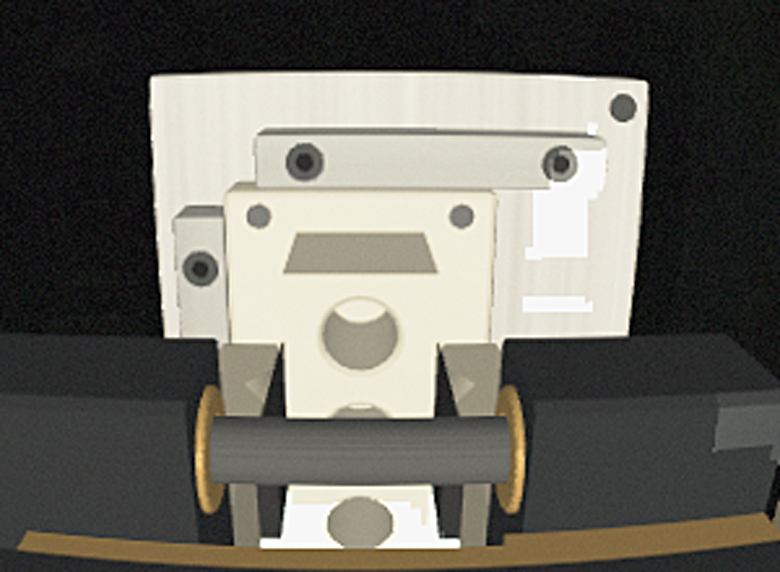

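The foot's left edge (about x=228) bears on the long fence and its front edge (about y=187) on the short fence. The forces are a steady 9 N and 7 N, so I'll hand in the job.

```bash
python3 -c "
from plant import r
print(r.close_job())"
```

```text
the job is handed in; nothing more can be done
None
```

I lifted the holder out of the mould, laid it flat on the gauge and handed in at 15.5 s with it still gripped at 30 N and pressed into the corner (about 9 N towards the short fence, 7 N towards the long fence); no verdict was returned.

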